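Shift the column selector into its third slot

ROBOT

A 6-joint arm with a two-finger parallel gripper is mounted at the origin on the work surface. World frame = base frame: x ahead of the robot, y to its left, z up, the work surface at z = 0. Lengths are in mm, angles in rad, forces in N, time in s.
With the tool pointing down it reaches from about 350 to 975 mm from the base axis. Payload 7.1 kg.
Tool frame: the origin (TCP) lies at the very end of the fingers, on their centre line; the grasp point (between the pads) lies 19 mm behind it (ctrl.pinch_z is the distance from the TCP to the grasp point, in mm); z points along the fingers, y is the direction in which the jaws open and shut (so a half turn about z gives the same grasp; the last joint's range is limited). The gripper opens to 88 mm and grips with 3 to 60 N. Pads are 20 mm wide; open, the fingers measure 115 mm over their backs; the gripper's body (75 mm by 178 mm) begins 61 mm behind the grasp point.
Start: joints at [-1.267, 0.423, 1.63, -0, 1.089, -0.019], TCP at [198.282, -592.696, 222.675] pointing down, gripper open.
Joint ranges: [-3, 3], [-0.9, 2.11], [0.09, 2.58], [-1.31, 4.45], [0.11, 2.69], [-2.54, 2.54]. Speed limits (rad/s): [2.39, 2.39, 3.01, 3.14, 3.14, 3.14].

INTERFACE

Orientations are given as a rotation vector (axis times angle).
In Python, from workcell import ctrl gives the robot as it stands.
- The arm moves only by the shell command python3 -m inch 'ROWS' [OPENING]. ROWS is JSON, a list of rows, each an object with "xyz": the shift along the tool's x, y, z in cm, a list of three; "spin": the turn about the tool's z in degrees. A call has 1 to 20 rows; each row is the pose to reach, as a shift and turn from the pose measured when the call began, along the tool's axes at that moment; what a row does not reach only later rows make up. A row lasts 1/10 s, in which the tool goes at most 50 mm and 8.59 degrees, less where a joint would pass 70% of its speed; a pose out of reach is approached as far as the arm can. A call with a gripper value outside its range is refused whole. OPENING is the closure, from 0 (fully open) to 1 (shut), set as the call begins (- or left out, the last holds). The fingers move at their own pace and stop on an object; the grip force is fixed at half the most. Time passes only in rows, so rows that repeat a pose let the fingers close. It gives the time, the measured TCP pose, the force and the opening at its end, in the units of the state.
- ctrl.get_obs(): the state, without advancing time (a new reading comes with each control period).
- ctrl.get_image(name): name is "scene" or "side" or "wrist"; returns the picture (384x512x3 uint8, red, green, blue); there is no depth.
- ctrl.camera_info(name): a dict with "camera_matrix" (3x3 intrinsics, pixels), "R" (3x3) and "t" (3): a world point X has camera coordinates R X + t; the wrist camera has in their place "hand_eye" (4x4, takes a point from camera to tool coordinates, whose origin is the TCP and whose axes are the flange's). Camera axes: x right, y down, z forward; pixel columns grow to the right and rows downward; lengths in mm; the calibration is good to about 2 mm. A picture is of the moment at which its call begins: read the wrist's pose just before it. camera_info takes no time and is no camera call.
- ctrl.close_job(): hands the job in, once; it reports no verdict.
The state is a dict: "t": time; "qpos": joint angles; "qvel": joint speeds; "joint_torque": joint torques, N m; "ee_pos": TCP position; "orientation": TCP orientation; "ft_force": force on the tool from outside, world axes, zero at the start; "moment": the same for the moment, N m; "width": finger opening in mm.
Only numpy, scipy, OpenCV 4.12 (cv2) and the standard library are available. Lean on these libraries where they do the work, as an engineer would, in place of code of your own. Each camera call takes 0.05 s, during which the arm holds its last target. There are 200 camera calls.

TASK

Switch the column selector on the lab bench to its third column: with the fingertips of a closed hand push the lever out of where it stands in the left-hand leg of the H-gate, across to the right-hand leg and then forward, away from the robot, fully home in the third slot, without letting it run into the fourth slot on the way. Push it with moderate force and do not grip or pull it; leave the bottle, the box and the vial where they stand, and finish with the hand clear of the lever.

Things in the scene. Friction and masses are not known exactly. Their poses are not given: they have to be found in the camera images.
- selector: Column selector: white unit fixed to the bench, 170 mm (its x) by 150 mm (its y), top face at 100 mm; origin at the centre of its underside. Its x axis points forward (away from the robot, turned up to 0.5 rad either way), y to the left, z up. Four short steel columns lie along its left and right sides, reaching 93 mm from the middle.
- gate (a point): Centre of the H-gate, on the plate's top face (plate 6 mm thick, top 100 mm over the bench). Axes as the selector's. The H has two legs along x, their centre lines 18 mm left and right of here, ending at x = +29 and -29 mm, joined by one cross passage along y through this point. All slots are 17 mm wide; the corners at the passage are rounded with 5 mm.
- third_slot (a point): Forward end of the third slot, at the plate's top face: right leg, forward (selector x +29, y -18 mm). First = left forward, second = left rear, fourth = right rear; beside each slot's end are as many small raised dots as its number. At the start the lever stands in the left leg, anywhere from the first slot to the second.
- handle: The lever's black round-ended grip: 26 mm diameter, 50 mm long along the lever; origin at its middle, z along the lever. It sits on a 10 mm rod whose pivot is 30 mm above the bench on the selector's centre line, 130 mm from this origin, which is thus 146 to 160 mm over the bench. It stays where left (friction, 2 to 3 N at the grip); only the gate's edges guide and stop it.
- across (a joint): Sideways lean of the lever, rad: 0 in the middle, positive to the right (selector -y). -0.30 to -0.20 in the left leg, 0.20 to 0.30 in the right. It can change only while the joint lever is within about 0.05 of 0. With a = across and b = lever, the grip point lies at 130 mm x (sin b, -sin a cos b, cos a cos b) from the pivot, in the selector's axes.
- lever (a joint): Fore-aft lean of the lever, rad: 0 in the cross passage, positive forward (selector +x). About +0.32 at the forward end of a leg, -0.32 at the rear end.
- reagent_bottle: Bystander: amber bottle with black cap, 60 mm diameter, 125 mm tall, loose, left of the selector; origin at the centre of its underside.
- column_box: Bystander: blue carton 170 x 50 x 36 mm, loose, right of the selector; origin at the centre of its underside.
- vial: Bystander: small capped vial, 24 mm diameter, 34 mm tall, loose, on the robot's side of the selector; origin at the centre of its underside.

How it is judged (in metres and radians):
On the way:
1. the lever has come across the passage into the right-hand leg (value of joint across above 0.17 rad and value of joint lever between -0.17 and 0.17 rad).
At the end, for the whole second after the job is handed in: The lever stands at rest in the right-hand leg (across over 0.17 rad), fully forward in the third slot (lever over 0.28 of about 0.32 rad); bottle, box and vial are within 15 mm of where they stood (value of joint across above 0.17 rad and value of joint lever above 0.28 rad and velocity of joint lever between -0.05 and 0.05 rad/s and distance of each of reagent_bottle, column_box, vial from where it was at the start of the episode below 0.015 m); the robot touches nothing.
It fails at once if the lever is run into the fourth slot (right rear) (value of joint across above 0.17 rad and value of joint lever below -0.2 rad).
It fails at once if the lever is gripped or forced (over 36 N between fingers and lever) (contact force between the fingers and handle above 36 N).
It fails at once if the reagent bottle is shoved, lifted or tipped (distance of reagent_bottle from where it was at the start of the episode above 0.015 m or angle between reagent_bottle's own z axis and vertical above 0.4 rad).
It fails at once if the column box is shoved, lifted or tipped (distance of column_box from where it was at the start of the episode above 0.015 m or angle between column_box's own z axis and vertical above 0.4 rad).
It fails at once if the vial is shoved, lifted or tipped (distance of vial from where it was at the start of the episode above 0.015 m or angle between vial's own z axis and vertical above 0.4 rad).
It also fails if it takes over 54 s, if anything falls off the work surface, if the arm or the gripper's body presses on something with over 40 N, if the wrist force passes 120 N, or if a joint passes its speed limit or range.

## Working session

There is one attempt and no reset: what is moved stays moved. The work goes in short steps, Python scripts to look and compute and a shell command to move; the robot and the scene stay as the last step left them, time stands still between calls to the robot, and variables do not carry over. Pictures are saved under pics/ and viewed, about 8 in all and at most 12, crops included, and the job is handed in when it is done.

```bash
ls; mkdir -p pics; python3 - <<'E'
from workcell import ctrl
import cv2
o=ctrl.get_obs();print(o['t'],o['ee_pos'],o['orientation'],o['width'])
for n in("scene","side","wrist"):
    i=ctrl.camera_info(n);print(n,{k:(v.tolist() if hasattr(v,'tolist') else v) for k,v in i.items()})
    cv2.imwrite(f"pics/{n}0.png",ctrl.get_image(n)[:,:,::-1])
E
```

```text
pics
0.0 [ 198.13657987 -592.18064628  221.89662859] [-3.09925074e+00 -5.04629083e-01  3.09584799e-04] 87.51188843001314
scene {'camera_matrix': [[493.2324280024462, 0.0, 246.05673876458468], [0.0, 493.2324280024462, 191.81614876209574], [0.0, 0.0, 1.0]], 'R': [[-0.27609809830528875, 0.9611248123754721, -0.002989171861415025], [0.5631663675021943, 0.15925651390038065, -0.810852024289686], [-0.7788539546195982, -0.22555810297240886, -0.5852435899323475]], 't': [94.20945087168734, -191.4612172853648, 1549.7031875298187]}
side {'camera_matrix': [[362.32718202171117, 0.0, 257.63149812230847], [0.0, 362.32718202171117, 188.38206081379536], [0.0, 0.0, 1.0]], 'R': [[0.9475818119782895, -0.3190713839819703, -0.016797664473717965], [-0.20225010305274901, -0.5582850679368334, -0.8046195863474351], [0.2473531997429869, 0.7658402149551793, -0.5935529965675439]], 't': [-468.25807544761045, 253.89320922353932, 626.040637795069]}
wrist {'camera_matrix': [[296.1243908119894, 0.0, 258.61980786187877], [0.0, 296.1243908119894, 191.23905901584607], [0.0, 0.0, 1.0]], 'hand_eye': [[1.7235321332362672e-05, -0.9678148091979616, -0.2516634554321618, 68.0938162568142], [0.999999995245332, 4.08354114289411e-05, -8.855395644104521e-05, -1.6902228126652874], [9.598061120084441e-05, -0.2516634527093299, 0.967814805300136, -161.8204938268413], [0.0, 0.0, 0.0, 1.0]]}
```

View pics/scene0.png

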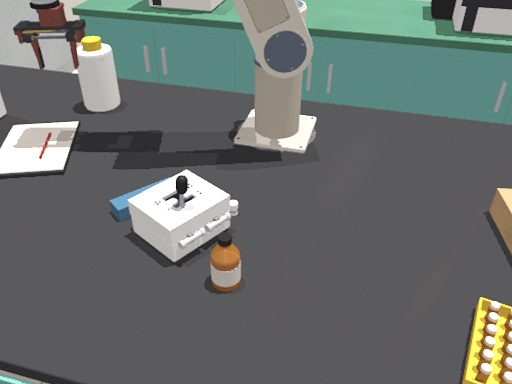

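View pics/side0.png

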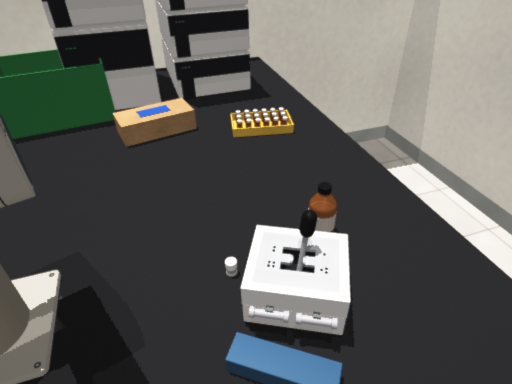

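The scene view shows the selector around pixel (180,213), with the lever knob at (182,184). In the side view the selector is at about (298,275), with the knob at (308,223). I'll enlarge both in one picture to read the corners.

```bash
python3 - <<'E'
import cv2,numpy as np
a=cv2.imread('pics/scene0.png')[165:295,105:255]; b=cv2.imread('pics/side0.png')[180:380,220:360]
a=cv2.resize(a,None,fx=2.6,fy=2.6,interpolation=2);b=cv2.resize(b,None,fx=2.9,fy=2.9,interpolation=2)
c=np.zeros((600,800,3),np.uint8);c[:a.shape[0],:a.shape[1]]=a;c[:b.shape[0],392:392+b.shape[1]]=b
cv2.imwrite('pics/crop.png',c)
E
```

```text
(no output)
```

View pics/crop.png

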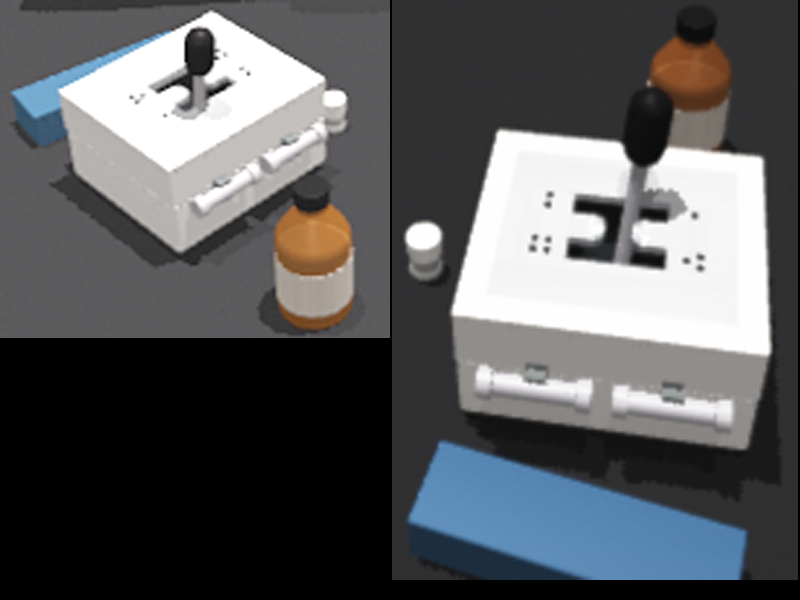

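```bash
cat >h.py <<'E'
from workcell import ctrl
import numpy as np
from scipy.optimize import least_squares
from scipy.spatial.transform import Rotation as R
ci={n:ctrl.camera_info(n) for n in("scene","side")}
def proj(n,X):
    c=np.atleast_2d(X)@ci[n]['R'].T+ci[n]['t'];p=c@ci[n]['camera_matrix'].T;return p[:,:2]/p[:,2:]
def S(p,X):
    c,s=np.cos(p[2]),np.sin(p[2]);X=np.atleast_2d(X);return np.c_[p[0]+c*X[:,0]-s*X[:,1],p[1]+s*X[:,0]+c*X[:,1],X[:,2]]
def grip(a,b,r=130):return np.array([r*np.sin(b),-r*np.sin(a)*np.cos(b),30+r*np.cos(a)*np.cos(b)])
def bh(n,u,z):
    i=ci[n];d=i['R'].T@np.linalg.inv(i['camera_matrix'])@[u[0],u[1],1];c=-i['R'].T@i['t'];return c+d*(z-c[2])/d[2]
E
python3 - <<'E'
from h import *
sc=lambda u:np.array(u)/2.6+[105,165]
sd=lambda u:(np.array(u)-[392,0])/2.9+[220,180]
C=np.array([[-85,75,100],[85,75,100],[85,-75,100],[-85,-75,100]])
us=np.array([sc(u) for u in[(326,80),(172,168),(62,95),(208,12)]]);ud=np.array([sd(u) for u in[(500,131),(764,156),(770,352),(454,316)]])
ks,kd=sc((200,52)),sd((648,127))
def f(p):
    X=S(p,C);g=S(p,grip(p[3],p[4]))
    return np.r_[(proj('scene',X)-us).ravel(),(proj('side',X)-ud).ravel(),(proj('scene',g)-ks).ravel(),(proj('side',g)-kd).ravel()]
r=least_squares(f,[550,0,0,-.25,0]);p=r.x;print(p,r.fun.round(1))
print('grip',S(p,grip(p[3],p[4])))
# bystanders
print('bottle cap top',bh('side',sd((697,15)),125),bh('scene',sc((313,183)),125))
print('vial',bh('side',sd((424,230)),34),bh('scene',sc((334,95)),34))
print('box top corner',[bh('side',sd(u),36).round() for u in[(442,443),(410,520),(745,532),(742,570)]])
E
```

```text
[ 5.35839298e+02 -9.97720941e+01 -4.82662912e-01 -2.38849443e-01
  9.19229414e-02] [-0.9 -0.6 -0.9  1.3 -1.9 -1.   0.7  0.2 -0.9 -0.3 -1.3 -0.3  0.4 -0.3
 -0.2 -1.  -0.5 -0.1 -0.2 -0.6]
grip [[560.62406207 -78.18323101 155.77613624]]
bottle cap top [660.15488421  47.38770063 125.        ] [655.80012489  49.1264674  125.        ]
vial [438.63424264  -2.85022473  34.        ] [432.27658387  -5.46884903  34.        ]
box top corner [array([ 406., -160.,   36.]), array([ 378., -197.,   36.]), array([ 540., -259.,   36.]), array([ 529., -276.,   36.])]
```

```bash
cat >>h.py <<'E'
P=np.array([535.84,-99.77,-.4827])
def go(xyz):
    "tool shift (cm) and spin (deg) to a selector-frame TCP point, tool x along selector x"
    o=ctrl.get_obs();T=R.from_rotvec(o['orientation']).as_matrix()
    w=S(P,xyz)[0];d=T.T@(w-o['ee_pos'])/10;y=np.arctan2(T[1,0],T[0,0])
    print('world',w.round(1),'shift',d.round(2),'spin',np.degrees(y-P[2]).round(2))
def where():
    o=ctrl.get_obs();q=o['ee_pos']-[P[0],P[1],0];c,s=np.cos(P[2]),np.sin(P[2])
    F=o['ft_force'];print('t',o['t'],'sel',np.round([c*q[0]+s*q[1],-s*q[0]+c*q[1],q[2]],1),'F sel',np.round([c*F[0]+s*F[1],-s*F[0]+c*F[1],F[2]],1),'w',round(o['width'],1))
E
python3 -c "
from h import *
where();go([50,31,225]);"
```

```text
t 0.15 sel [ -70.5 -593.   222.1] F sel [0.2 0.7 0.6] w 87.7
world [594.5 -95.5 225. ] shift [ 53.35 -34.54  -0.25] spin 46.15
```

```bash
python3 -m inch '[{"xyz":[53.4,-34.5,-1.5],"spin":46.2},{"xyz":[53.4,-34.5,-1.5],"spin":46.2},{"xyz":[53.4,-34.5,-1.5],"spin":46.2},{"xyz":[53.4,-34.5,-1.5],"spin":46.2},{"xyz":[53.4,-34.5,-1.5],"spin":46.2},{"xyz":[53.4,-34.5,-1.5],"spin":46.2},{"xyz":[53.4,-34.5,-1.5],"spin":46.2},{"xyz":[53.4,-34.5,-1.5],"spin":46.2},{"xyz":[53.4,-34.5,-1.5],"spin":46.2},{"xyz":[53.4,-34.5,-1.5],"spin":46.2},{"xyz":[53.4,-34.5,-1.5],"spin":46.2},{"xyz":[53.4,-34.5,-1.5],"spin":46.2},{"xyz":[53.4,-34.5,-1.5],"spin":46.2},{"xyz":[53.4,-34.5,-1.5],"spin":46.2},{"xyz":[53.4,-34.5,-1.5],"spin":46.2},{"xyz":[53.4,-34.5,-1.5],"spin":46.2},{"xyz":[53.4,-34.5,-1.5],"spin":46.2},{"xyz":[53.4,-34.5,-1.5],"spin":46.2}]' 1
python3 - <<'E'
from h import *
import cv2
where();go([50,31,225])
o=ctrl.get_obs();im=ctrl.get_image('wrist');i=ctrl.camera_info('wrist')
T=np.eye(4);T[:3,:3]=R.from_rotvec(o['orientation']).as_matrix();T[:3,3]=o['ee_pos']
np.save('T.npy',T)
M=np.linalg.inv(T@i['hand_eye'])
def pw(X):
    c=np.c_[X,np.ones(len(X))]@M.T;p=c[:,:3]@i['camera_matrix'].T;return p[:,:2]/p[:,2:]
v=im[:,:,::-1].copy()
cv2.imwrite('pics/w1raw.png',v)
v=cv2.resize(v,None,fx=1.5,fy=1.5)
L=lambda X,c:[cv2.circle(v,tuple(int(t*1.5) for t in u),3,c,-1) for u in pw(S(P,np.array(X,float)))]
L([[29,18,100],[29,-18,100],[-29,18,100],[-29,-18,100],[0,0,100]],(0,0,255))
L([[85,75,100],[85,-75,100],[-85,75,100],[-85,-75,100]],(0,200,0))
L([grip(-.239,.092),grip(-.239,.092,155)],(255,0,255))
cv2.imwrite('pics/w1.png',v)
E
```

```text
t: 1.95
ee_pos: [594.5, -96.9, 237.6]
orientation: [-3.049, 0.755, 0.001]
ft_force: [0.4, 0.0, -0.8]
width: 0.2
t 1.95 sel [ 50.6  29.8 237.6] F sel [ 0.3  0.2 -0.8] w 0.2
world [594.5 -95.5 225. ] shift [-0.06 -0.12  1.26] spin -0.15
```

View pics/w1.png

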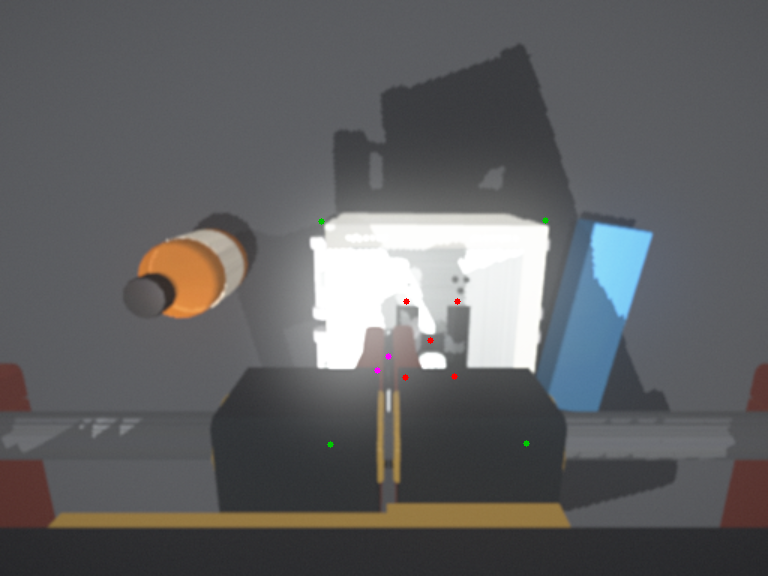

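The wrist view shows the right-leg front slot end at (458,305) against my projection of (458,301), so the pose is good to about 3 mm. The lever is hidden behind the fingers, as expected. I'll descend in front of it and push it back gently.

```bash
python3 -m inch '[{"xyz":[0,-0.1,3],"spin":0},{"xyz":[0,-0.1,6],"spin":0},{"xyz":[0,-0.1,9],"spin":0},{"xyz":[0,-0.1,9.5],"spin":0},{"xyz":[0,-0.1,9.5],"spin":0},{"xyz":[0,-0.1,9.5],"spin":0}]'
python3 -c "
from h import *
where();go([23,31,142])"
```

```text
t: 2.6
ee_pos: [596.0, -96.2, 144.0]
orientation: [-3.048, 0.755, -0.002]
ft_force: [0.1, -0.1, 0.3]
width: 0.7
t 2.6 sel [ 51.6  31.1 144. ] F sel [ 0.1 -0.1  0.3] w 0.7
world [570.6 -83.  142. ] shift [-2.86  0.01  0.2 ] spin -0.16
```

```bash
python3 -m inch '[{"xyz":[-0.5,0,0.2],"spin":0},{"xyz":[-1,0,0.2],"spin":0},{"xyz":[-1.3,0,0.2],"spin":0},{"xyz":[-1.6,0,0.2],"spin":0},{"xyz":[-1.9,0,0.2],"spin":0},{"xyz":[-2.2,0,0.2],"spin":0},{"xyz":[-2.2,0,0.2],"spin":0}]'
python3 -c "
from h import *
where()
import cv2,numpy as np
a=ctrl.get_image('scene')[150:280,105:255,::-1];b=ctrl.get_image('side')[180:330,230:350,::-1]
c=np.hstack([cv2.resize(a,(390,338)),cv2.resize(b,(270,338))])
cv2.imwrite('pics/c2.png',c)"
```

```text
t: 3.3
ee_pos: [576.7, -85.8, 142.4]
orientation: [-3.048, 0.755, -0.004]
ft_force: [1.6, -0.3, 2.2]
width: 0.4
t 3.3 sel [ 29.8  31.3 142.4] F sel [1.6 0.5 2.2] w 0.4
```

View pics/c2.png

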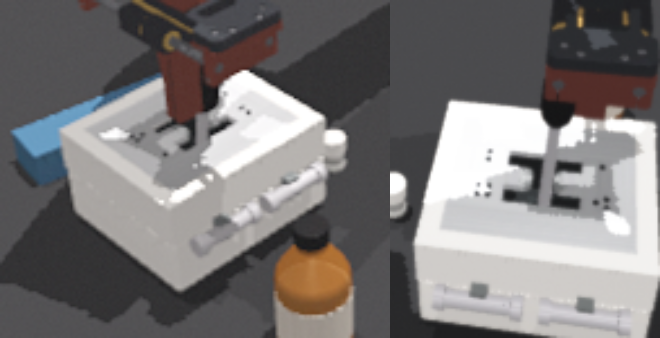

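The close-up shows the fingers touching the front of the grip, and the rod at about (543,205) is nearing the passage. I'll continue about 7 mm.

```bash
python3 -m inch '[{"xyz":[-0.3,0,0.1],"spin":0},{"xyz":[-0.6,0,0.1],"spin":0},{"xyz":[-0.8,0,0.1],"spin":0},{"xyz":[-0.8,0,0.1],"spin":0}]'
python3 -c "
from h import *
where()"
python3 -m inch '[{"xyz":[0.8,0,0],"spin":0},{"xyz":[2,0,0],"spin":0},{"xyz":[2.5,0,0],"spin":0},{"xyz":[2.5,0,0],"spin":0}]'
python3 -c "
from h import *
where();go([35,70,142]);go([0,70,142])"
```

```text
t: 3.8
ee_pos: [569.4, -82.1, 141.1]
orientation: [-3.048, 0.755, -0.003]
ft_force: [2.1, -1.3, 1.2]
width: 0.4
t 3.8 sel [ 21.5  31.3 141.1] F sel [ 2.5 -0.2  1.2] w 0.4
t: 4.2
ee_pos: [592.2, -94.3, 140.9]
orientation: [-3.048, 0.755, -0.002]
ft_force: [-0.4, 0.3, -0.7]
width: 0.7
t 4.2 sel [ 47.4  31.  140.9] F sel [-0.5  0.1 -0.7] w 0.7
world [599.3 -54.  142. ] shift [-1.25 -3.89 -0.11] spin -0.18
world [568.3 -37.8 142. ] shift [-4.75 -3.88 -0.12] spin -0.18
```

```bash
python3 -m inch '[{"xyz":[0,-2,0],"spin":0},{"xyz":[0,-4.2,0],"spin":0},{"xyz":[0,-4.2,0],"spin":0},{"xyz":[-2.4,-4.2,0],"spin":0},{"xyz":[-4.7,-4.2,0],"spin":0},{"xyz":[-4.7,-4.2,0],"spin":0},{"xyz":[-4.7,-4.2,0],"spin":0}]'
python3 -c "
from h import *
where()
import cv2,numpy as np
a=ctrl.get_image('scene')[150:280,105:255,::-1];b=ctrl.get_image('side')[180:330,230:350,::-1]
c=np.hstack([cv2.resize(a,(390,338)),cv2.resize(b,(400,500),interpolation=2)[:338]])
cv2.imwrite('pics/c3.png',c)"
```

```text
t: 4.9
ee_pos: [570.4, -35.6, 141.0]
orientation: [-3.049, 0.755, -0.003]
ft_force: [0.1, -0.1, 0.6]
width: 0.4
t 4.9 sel [  0.8  72.9 141. ] F sel [ 0.1 -0.1  0.6] w 0.4
```

View pics/c3.png

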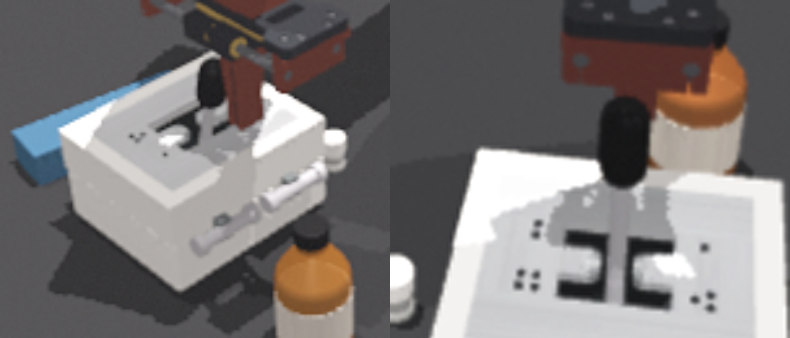

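The rod at (617,260) now lines up with the passage, and the fingers stand clear on the left. I'll push to the right.

```bash
python3 -m inch '[{"xyz":[-0.1,0.6,0],"spin":0},{"xyz":[-0.1,1.2,0],"spin":0},{"xyz":[-0.1,1.6,0],"spin":0},{"xyz":[-0.1,2,0],"spin":0},{"xyz":[-0.1,2.4,0],"spin":0},{"xyz":[-0.1,2.8,0],"spin":0},{"xyz":[-0.1,3.2,0],"spin":0},{"xyz":[-0.1,3.6,0],"spin":0}]'
python3 -c "
from h import *
where()"
python3 -m inch '[{"xyz":[0,0.4,0],"spin":0},{"xyz":[0,0.8,0],"spin":0},{"xyz":[0,1.2,0],"spin":0},{"xyz":[0,1.6,0],"spin":0}]'
python3 -c "
from h import *
where();go([0,-6,141])"
```

```text
t: 5.8
ee_pos: [553.7, -67.4, 141.3]
orientation: [-3.048, 0.756, -0.005]
ft_force: [1.3, 2.4, 2.6]
width: 0.4
t 5.8 sel [  0.8  36.9 141.3] F sel [0.  2.8 2.6] w 0.4
t: 6.2
ee_pos: [545.9, -81.9, 141.2]
orientation: [-3.048, 0.756, -0.005]
ft_force: [1.4, 2.1, 2.1]
width: 0.5
t 6.2 sel [  0.6  20.5 141.2] F sel [0.3 2.5 2.1] w 0.5
world [ 533.1 -105.1  141. ] shift [-0.05  2.65  0.01] spin -0.2
```

```bash
python3 -m inch '[{"xyz":[0,0.4,0],"spin":0},{"xyz":[0,0.8,0],"spin":0},{"xyz":[0,1.2,0],"spin":0},{"xyz":[0,1.5,0],"spin":0},{"xyz":[0,1.8,0],"spin":0},{"xyz":[0,2.0,0],"spin":0},{"xyz":[0,2.0,0],"spin":0}]'
python3 -c "
from h import *
where()
import cv2,numpy as np
a=ctrl.get_image('scene')[150:280,105:255,::-1];b=ctrl.get_image('side')[180:330,230:350,::-1]
c=np.hstack([cv2.resize(a,(390,338)),cv2.resize(b,(400,500),interpolation=2)[:338]])
cv2.imwrite('pics/c4.png',c)"
```

```text
t: 6.9
ee_pos: [536.2, -99.8, 140.9]
orientation: [-3.048, 0.756, -0.004]
ft_force: [1.5, 1.8, -0.2]
width: 0.4
t 6.9 sel [  0.4   0.2 140.9] F sel [ 0.5  2.3 -0.2] w 0.4
```

View pics/c4.png

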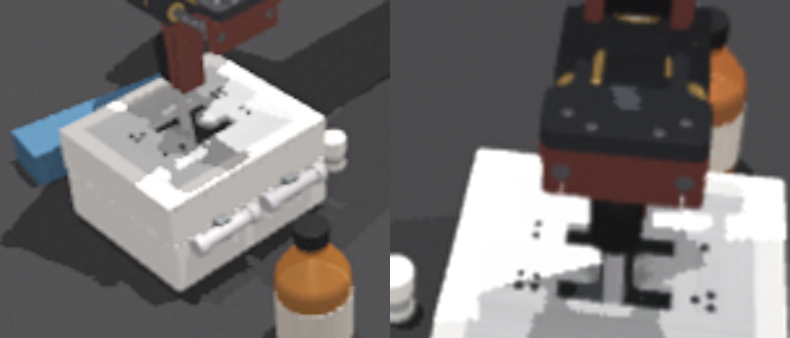

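The rod at (614,290) is in the right leg, and the force is friction only. I'll nudge it slightly more, back off left and go round behind.

```bash
python3 -m inch '[{"xyz":[0,0.2,0],"spin":0},{"xyz":[0,0.2,0],"spin":0}]'
python3 -c "
from h import *
where()"
python3 -m inch '[{"xyz":[0,-1,0],"spin":0},{"xyz":[0,-2,0],"spin":0},{"xyz":[0,-2,0],"spin":0},{"xyz":[-2,-2,0],"spin":0},{"xyz":[-4.5,-2,0],"spin":0},{"xyz":[-4.5,-2,0],"spin":0},{"xyz":[-4.5,-2,0],"spin":0},{"xyz":[-4.5,1,0],"spin":0},{"xyz":[-4.5,3,0],"spin":0},{"xyz":[-4.5,3,0],"spin":0},{"xyz":[-4.5,3,0],"spin":0}]'
python3 -c "
from h import *
where();go([-23,-31,141])
import cv2,numpy as np
a=ctrl.get_image('scene')[150:280,105:255,::-1];b=ctrl.get_image('side')[180:330,230:350,::-1]
c=np.hstack([cv2.resize(a,(390,338)),cv2.resize(b,(400,500),interpolation=2)[:338]])
cv2.imwrite('pics/c5.png',c)"
```

```text
t: 7.2
ee_pos: [535.3, -101.5, 140.9]
orientation: [-3.048, 0.756, -0.004]
ft_force: [-0.0, 2.2, 0.0]
width: 0.2
t 7.2 sel [  0.3  -1.7 140.9] F sel [-1.   1.9  0. ] w 0.2
t: 8.3
ee_pos: [482.6, -107.5, 141.0]
orientation: [-3.048, 0.758, -0.006]
ft_force: [0.9, 1.0, 0.9]
width: 0.4
t 8.3 sel [-43.5 -31.5 141. ] F sel [0.3 1.3 0.9] w 0.4
world [ 501.1 -116.6  141. ] shift [ 2.05 -0.06  0.  ] spin -0.27
```

View pics/c5.png

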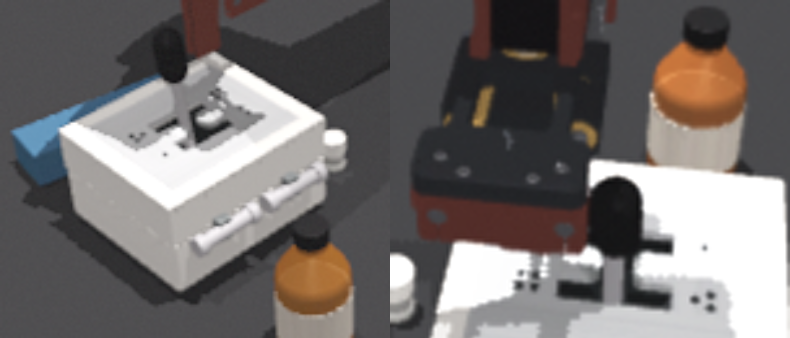

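The lever stands in the right leg with the hand behind it. I'll push it forward.

```bash
python3 -m inch '[{"xyz":[0.8,0,0],"spin":0},{"xyz":[1.4,0,0],"spin":0},{"xyz":[1.8,0,0],"spin":0},{"xyz":[2.2,0,0],"spin":0},{"xyz":[2.6,0,0],"spin":0},{"xyz":[3,0,0],"spin":0},{"xyz":[3.4,0,0],"spin":0},{"xyz":[3.8,0,0],"spin":0},{"xyz":[4.2,0,0],"spin":0},{"xyz":[4.6,0,0],"spin":0},{"xyz":[4.8,0,0],"spin":0},{"xyz":[4.8,0,0],"spin":0}]'
python3 -c "
from h import *
where()"
python3 -m inch '[{"xyz":[0.2,0,0],"spin":0},{"xyz":[0.4,0,0],"spin":0},{"xyz":[0.4,0,0],"spin":0}]'
python3 -c "
from h import *
where()"
```

```text
t: 9.6
ee_pos: [523.3, -129.2, 139.8]
orientation: [-3.048, 0.756, 0.001]
ft_force: [-4.3, 1.2, -3.0]
width: 0.5
t 9.6 sel [  2.5 -31.9 139.8] F sel [-4.3 -1.  -3. ] w 0.5
t: 9.9
ee_pos: [526.9, -131.1, 139.6]
orientation: [-3.048, 0.756, 0.002]
ft_force: [-3.0, 1.7, -1.8]
width: 0.4
t 9.9 sel [  6.6 -31.9 139.6] F sel [-3.4  0.1 -1.8] w 0.4
```

```bash
for i in 1 2; do python3 -m inch '[{"xyz":[0.15,0,0],"spin":0},{"xyz":[0.3,0,0],"spin":0},{"xyz":[0.3,0,0],"spin":0}]' >/dev/null
python3 -c "
from h import *
where()"; done
python3 -c "
from h import *
import cv2,numpy as np
a=ctrl.get_image('scene')[150:280,105:255,::-1];b=ctrl.get_image('side')[180:330,230:350,::-1]
c=np.hstack([cv2.resize(a,(390,338)),cv2.resize(b,(400,500),interpolation=2)[:338]])
cv2.imwrite('pics/c6.png',c)"
```

```text
t 10.2 sel [  9.8 -31.9 139.5] F sel [-3.3 -0.6 -2.2] w -0.0
t 10.5 sel [ 12.7 -31.9 139.3] F sel [-4.9  0.1 -3.8] w 0.5
```

View pics/c6.png

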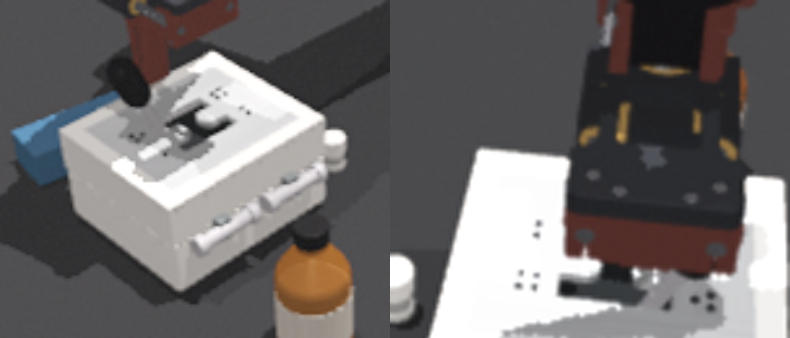

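The grip leans well forward at (128,82), and the force is still close to friction. I'll creep in 1 mm steps until I feel the stop.

```bash
python3 -m inch '[{"xyz":[0.1,0,0],"spin":0},{"xyz":[0.1,0,0],"spin":0}]' >/dev/null
python3 -c "
from h import *
where()"
python3 -m inch '[{"xyz":[0.1,0,0],"spin":0},{"xyz":[0.1,0,0],"spin":0}]' >/dev/null
python3 -c "
from h import *
where()"
```

```text
t 10.8 sel [ 13.2 -31.9 139.3] F sel [-6.1  0.6 -2.7] w 0.2
t 11.0 sel [ 13.4 -32.  139.2] F sel [-7.1  1.6 -1.3] w 0.5
```

```bash
python3 -m inch '[{"xyz":[0.2,0,0],"spin":0},{"xyz":[0.2,0,0],"spin":0}]' >/dev/null
python3 -c "
from h import *
where()"
python3 -m inch '[{"xyz":[0.3,0,0],"spin":0},{"xyz":[0.3,0,0],"spin":0}]' >/dev/null
python3 -c "
from h import *
where()"
```

```text
t 11.2 sel [ 13.9 -32.  139. ] F sel [-10.    0.8   0.4] w 0.5
t 11.4 sel [ 14.4 -32.1 138.9] F sel [-13.1   1.1   4.3] w 0.2
```

The lever is against the stop: the force rises to 13 N while the tip advances only 0.5 mm. I'll retreat back, then up, and check.

```bash
python3 -m inch '[{"xyz":[-1,0,0],"spin":0},{"xyz":[-3,0,0],"spin":0},{"xyz":[-6,0,0],"spin":0},{"xyz":[-9,0,0],"spin":0},{"xyz":[-9,0,-3],"spin":0},{"xyz":[-9,0,-7],"spin":0},{"xyz":[-9,0,-10],"spin":0},{"xyz":[-9,0,-10],"spin":0},{"xyz":[-9,0,-10],"spin":0},{"xyz":[-9,0,-10],"spin":0}]'
python3 -c "
from h import *
where()
import cv2,numpy as np
A=ctrl.get_image('scene')[:,:,::-1];B=ctrl.get_image('side')[:,:,::-1]
a=A[150:300,105:255];b=B[180:380,220:360]
c=np.hstack([cv2.resize(a,(390,390)),np.vstack([cv2.resize(b,(400,571),interpolation=2)])[:390]])
for g in (.32,.28):
  X=S(P,grip(.25,g));u=proj('scene',X)[0];w=proj('side',X)[0];print(g,((u-[105,150])*2.6).round(),((w-[220,180])*2.857+[390,0]).round())
cv2.imwrite('pics/c7.png',c)"
```

```text
t: 12.4
ee_pos: [455.2, -93.4, 239.4]
orientation: [-3.046, 0.756, 0.02]
ft_force: [0.3, 0.7, -0.2]
width: 0.4
t 12.4 sel [-74.4 -31.8 239.4] F sel [-0.   0.7 -0.2] w 0.4
0.32 [124.  82.] [689. 211.]
0.28 [129.  78.] [680. 209.]
```

View pics/c7.png

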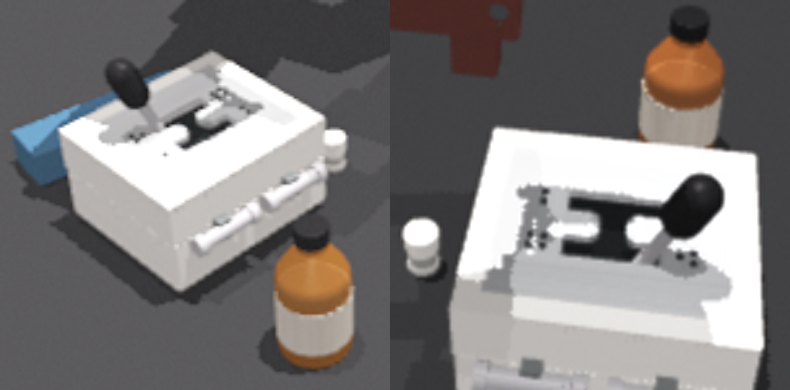

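The grip centre is at about (692,206) in the side view, against (689,211) predicted for 0.32 rad. The lever is fully home in the third slot, the hand is clear, and the bystanders haven't moved.

```bash
python3 -c "
from workcell import ctrl
print(ctrl.close_job())"
```

```text
the job is handed in; nothing more can be done
None
```

The lever is fully forward in the third slot, the hand is clear, and the job is handed in at about 12.5 s of the 54 s allowed. With closed fingertips I pushed it back into line with the passage, across to the right leg, then forward. It never went towards the fourth slot.

- **Forward stop:** the tip stalled 14.4 mm forward of the gate centre, where I expected about 13 mm. The force had risen to 13 N by then (limit 36 N); up to there it had stayed at about 2 to 6 N.
- **Final pictures:** the grip sits where 0.32 rad predicts, to within about 5 pixels in the enlarged pictures. The 0.28 rad position is about 10 pixels away in the side view.
- **Bystanders:** bottle, box and vial looked unmoved in the pictures; I judged this by eye and did not measure it.
- **Hand clearance:** the hand was about 240 mm over the bench with under 1 N on the wrist.
- **Disagreements:** my selector pose is only good to about 3 mm. No check failed.

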